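# Put the inspection lamp on charge, swapping grip at the parking stand

### The arm

A 6-joint arm with a two-finger parallel gripper is mounted at the origin on the work surface. World frame = base frame: x ahead of the robot, y to its left, z up, the work surface at z = 0. Lengths are in mm, angles in rad, forces in N, time in s.
With the tool pointing down it reaches from about 350 to 975 mm from the base axis. Payload 7.1 kg.
Tool frame: the origin (TCP) lies midway between the tips of the shut fingers; the grasp point (between the pads) lies 19 mm behind it (ctrl.grasp_offset is the distance from the TCP to the grasp point, in mm); z points along the fingers, y is the line along which they close (so a half turn about z gives the same grasp; the last joint's range is limited). The gripper opens to 88 mm and grips with 3 to 60 N. Pads are 20 mm wide; open, the fingers measure 115 mm over their backs; the gripper's body (75 mm by 178 mm) begins 61 mm behind the grasp point.
Start: joints at [1.159, 0.423, 1.63, -0, 1.089, -0.019], TCP at [239.203, 577.396, 222.675] pointing down, gripper open.
Joint ranges: [-3, 3], [-0.9, 2.11], [0.09, 2.58], [-1.31, 4.45], [0.11, 2.69], [-2.54, 2.54]. Speed limits (rad/s): [2.39, 2.39, 3.01, 3.14, 3.14, 3.14].

### API

Orientations are given as a rotation vector (axis times angle).
In Python, from workcell import ctrl gives the robot as it stands. The module is installed in compiled form; this text tells all that it offers.
- The arm moves only by the tool servo_tool, never from a script. Its argument "rows" is a list of rows, each a list of 7 numbers: the turn, a rotation vector about the tool's x, y, z as a fraction of full scale, then the shift along the tool's x, y, z as a fraction of full scale, then the finger opening in mm, from 0 to 87.8. A call has 1 to 10 rows; each row is the pose to reach, as a shift and turn from the pose commanded when the call began, along the tool's axes at that moment; what a row does not reach only later rows make up. Full scale, the value 1, is 20 cm for a shift and 1.5 rad for a turn. A row lasts 1/8 s, in which the tool goes at most 62.5 mm and 10.7 degrees, less where a joint would pass 70% of its speed; a pose out of reach is approached as far as the arm can. A call with a number of a shift or a turn outside -1 to 1 is refused whole. A call with a gripper value outside its range is refused whole. The fingers move at their own pace and stop on an object; the grip force is fixed at half the most. Time passes only in rows, so rows that repeat a pose let the fingers close. It gives the time, the measured TCP pose, the force, the opening and the grip force at its end, in the units of the state.
- ctrl.get_obs(): the state, without advancing time (a new reading comes with each control period).
- ctrl.get_image(name): name is "side" or "top" or "wrist"; returns (picture, depth): 400x640x3 uint8, red, green, blue; 400x640 float32, mm along the optical axis (not along the pixel's ray), 0 where there is no reading.
- ctrl.camera_info(name): a dict with "intrinsics" (3x3 intrinsics, pixels), "k1" (the pictures are not rectified: a ray, as slopes to the right and down, at radius r is drawn at 1 + k1 r^2 times it, then the intrinsics apply), "R" (3x3) and "t" (3): a world point X has camera coordinates R X + t. Camera axes: x right, y down, z forward; pixel columns grow to the right and rows downward; lengths in mm; the calibration is good to about 2 mm. A picture is of the moment at which its call begins: read the wrist's pose just before it. camera_info takes no time and is no camera call; for the wrist camera it gives the pose at the moment of the call.
- ctrl.close_job(): hands the job in; it is judged then, once.
The state is a dict: "t": time; "qpos": joint angles; "qvel": joint speeds; "joint_torque": joint torques, N m; "ee_pos": TCP position; "orientation": TCP orientation; "ft_force": force on the tool from outside, world axes, zero at the start; "moment": the same for the moment, N m; "width": finger opening in mm; "grasp_force": force on a finger pad.
Only numpy, scipy, OpenCV 4.12 (cv2) and the standard library are available. Lean on these libraries where they do the work, as an engineer would, in place of code of your own. Each camera call takes 0.05 s, during which the arm holds its last target. There are 200 camera calls.

### The job

Take the flat, rectangular inspection lamp out of the blue tool caddy and park it upright in the low open stand, letting go of it there so that you can change your grip from its broad faces to its narrow edges. Then take it again and lower it, without dropping it, fully down into the tall-cheeked charging dock, and leave it standing there upright.

Things in the scene. Friction and masses are not known exactly. Their poses are not given: they have to be found in the camera images.
- lamp: Slim black inspection lamp standing upright, 150 mm tall, 22 mm thick (x) by 36 mm wide (y), 160 g, white light strip on broad face +x; lowest 6 mm of the foot stepped in to 16 x 30. Origin: centre of the foot's underside, z up; x is normal to the broad faces, y to the narrow edges. Starts in a caddy pocket, foot 10 mm above the table. May stand either way round in stand and dock.
- caddy: Fixed blue steel caddy: 3 pockets in a row along y, at y -56, 0, 56 mm; the others hold a round torch (143 mm tall) and a wood-handled punch (130). Origin: centre of underside. Floor 10 mm up. Dividers 34 mm deep (x), 50 mm apart, to 150 mm, stand 7 mm beside the lamp's narrow edges: hold it by its broad faces. Front and back lips (x +-19) reach 55 mm. Lamp's x is along the caddy's x.
- stand: Fixed low parking stand: steel base 110 x 120 x 10 mm with an open aluminium socket in its middle. Origin: centre of the base's underside, z up. Socket floor 10 mm up; clear section 28 (x) by 42 mm (y), straight walls 45 mm, then lips flaring 10 mm outward per side, ending 65 mm above the table. Takes the lamp foot down, lamp's x along stand's x; all four sides above the lip are free to grip.
- dock: Fixed charging dock: black base 100 x 110 x 10 mm. Origin: centre of its underside, z up. Socket floor 10 mm up, 28 (x) by 42 mm (y), y-end lips flare 10 mm out, to 65 mm. Two grey cheeks 30 mm apart in x, 28 mm wide (y), with lips flaring 10 mm out, to 150 mm, cover the broad faces of the lamp: lower it foot first, its x along dock's x, held near the top by the narrow edges. Seated top at 160 mm.

How it is judged (in metres and radians):
On the way:
1. the lamp stands upright in the parking stand, let go (horizontal distance between lamp and stand below 0.012 m and z of lamp in the frame of stand below 0.02 m and angle between lamp's own z axis and vertical below 0.2 rad and contact force between the fingers and lamp below 0.1 N), for 0.2 s.
At the end, for the whole second after the job is handed in: The lamp stands foot down in the charging dock: foot within 12 mm of the dock's middle and less than 10 mm above the socket floor, within about 11 degrees of upright and 15 degrees of square to the cheeks, at rest and released (horizontal distance between lamp and dock below 0.012 m and z of lamp in the frame of dock below 0.02 m and angle between lamp's own z axis and vertical below 0.2 rad and angle between the x axis of lamp and the x axis of dock, either way round below 0.26 rad and contact force between the fingers and lamp below 0.1 N and linear speed of lamp below 0.02 m/s); the robot touches nothing.
It fails at once if the lamp is dropped into the dock (faster than 0.6 m/s there) (horizontal distance between lamp and dock below 0.015 m and z of lamp in the frame of dock below 0.15 m and linear speed of lamp above 0.6 m/s).
It also fails if it takes over 64 s, if anything falls off the work surface, if the arm or the gripper's body presses on something with over 40 N, if the wrist force passes 120 N, or if a joint passes its speed limit or range.

## Working session

There is one attempt and no reset: what is moved stays moved. The work goes in short steps, Python scripts to look and compute and a tool call to move; the robot and the scene stay as the last step left them, time stands still between calls to the robot, and variables do not carry over. Pictures are saved under pics/ and viewed, at most 10 in all, crops included, and the job is handed in when it is done.

Besides the shell and the picture viewer there is one more tool, called after "Request:" by a JSON object that holds its "api" and its "payload", one argument or row to a line. servo_tool: Moves the arm, as the interface text tells. Its arguments: {"type":"object","properties":{"rows":{"type":"array","items":{"type":"array","items":{"type":"number"}}}},"required":["rows"]}

```bash
mkdir -p pics
cat > h.py <<'E'
import numpy as np, cv2
from workcell import ctrl
from scipy.spatial.transform import Rotation as Ro
def grab(n):
    ci=ctrl.camera_info(n); im,d=ctrl.get_image(n)
    np.savez(f'{n}.npz',im=im,d=d,K=ci['intrinsics'],k1=ci['k1'],R=ci['R'],t=ci['t']); return im
def cloud(n):
    z=np.load(f'{n}.npz'); K=z['K']; d=z['d']; k1=float(z['k1'])
    h,w=d.shape; u,v=np.meshgrid(np.arange(w),np.arange(h))
    p=cv2.undistortPoints(np.stack([u,v],-1).reshape(-1,1,2).astype(np.float64),K,np.array([k1,0,0,0,0.])).reshape(h,w,2)
    P=np.concatenate([p*d[...,None],d[...,None]],-1).astype(float)
    W=(P-z['t'])@z['R']; W[d==0]=np.nan
    return z['im'],W
E
python3 - <<'E'
from h import *
for n in('top','side'):
    cv2.imwrite(f'pics/{n}1.png',grab(n)[...,::-1])
o=ctrl.get_obs();print(o['t'],o['ee_pos'],o['orientation'],o['width'],Ro.from_rotvec(o['orientation']).as_matrix().round(3))
E
```

```text
0.1 [239.00618546 576.95612665 221.99894524] [-6.12963106e-01 -3.08092777e+00  2.06966689e-03] 87.83338016926058 [[-0.924  0.383 -0.001]
 [ 0.383  0.924 -0.001]
 [ 0.    -0.001 -1.   ]]
```

View pics/top1.png

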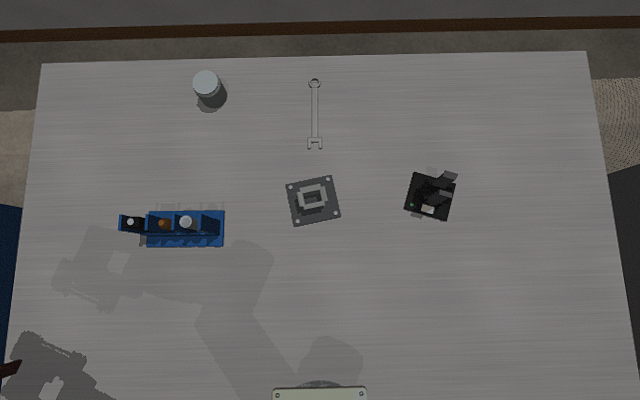

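View pics/side1.png

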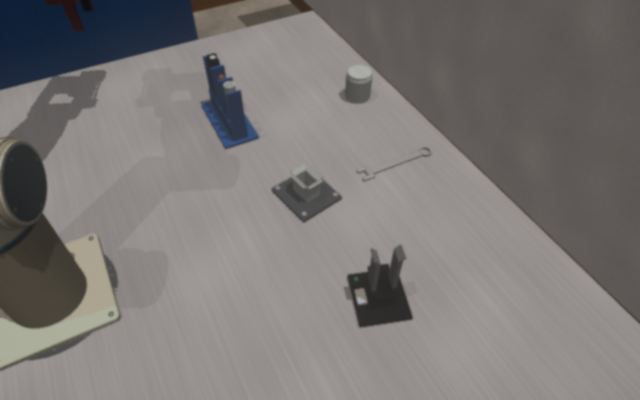

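Top view: caddy near (180,228), stand (313,200), dock (432,196). Enlarging and measuring.

Run:
```python
from h import *
im,W=cloud('top')
cr=[cv2.resize(im[y:y+70,x:x+130 if i==0 else x+67],None,fx=6 if i==0 else 5.9,fy=4.2,interpolation=3) for i,(x,y) in enumerate([(105,190),(280,165),(398,160)])]
cr=[im[190:260,105:235],im[165:235,280:345],im[160:230,398:463]]
a=cv2.resize(cr[0],(780,420//1),interpolation=3)[:300]
b=cv2.resize(np.hstack(cr[1:]),(557,300),interpolation=3); b=cv2.copyMakeBorder(b,0,0,0,780-557,0)
cv2.imwrite('pics/c1.png',np.vstack([cv2.resize(cr[0],(557,300),interpolation=3),b[:,:557]])[...,::-1])
def show(name,u0,u1,v0,v1,zlo,zhi):
    P=W[v0:v1,u0:u1].reshape(-1,3); m=(P[:,2]>zlo)&(P[:,2]<zhi); P=P[m]
    r=cv2.minAreaRect(P[:,:2].astype(np.float32)); print(name,zlo,len(P),P.mean(0).round(0),[np.round(x,0) for x in r])
show('caddy all',110,235,195,255,5,200)
show('caddy top',110,235,195,255,120,175)
show('stand',280,345,165,235,5,15); show('standlip',280,345,165,235,55,75)
show('dock',398,470,160,230,5,15);show('docklip',398,470,160,230,130,160)
for u,v in[(130,222),(165,224),(187,222),(140,222),(122,222),(203,222)]: print(u,v,W[v,u].round(0))
print(np.nanmedian(W[300:330,400:500].reshape(-1,3),0))
```

```text
caddy all 5 3242 [476. 317.  69.] [array([485., 312.]), array([212.,  96.]), np.float64(90.0)]
caddy top 120 1069 [481. 324. 144.] [array([482., 324.]), array([177.,  34.]), np.float64(89.0)]
stand 5 1620 [541.   7.  10.] [array([534.,  -1.]), array([137., 151.]), np.float64(11.0)]
standlip 55 354 [546.   8.  61.] [array([546.,   7.]), array([54., 67.]), np.float64(11.0)]
dock 5 977 [ 546. -276.   10.] [array([ 560., -302.]), array([132., 133.]), np.float64(71.0)]
docklip 130 191 [ 554. -287.  144.] [array([ 550., -287.]), array([28., 56.]), np.float64(71.0)]
130 222 [481. 380. 160.]
165 224 [479. 318. 135.]
187 222 [480. 265. 151.]
140 222 [482. 363. 152.]
122 222 [482. 399. 157.]
203 222 [481. 236. 137.]
[ 261.75719155 -316.67105406   -0.41179947]
```

View pics/c1.png

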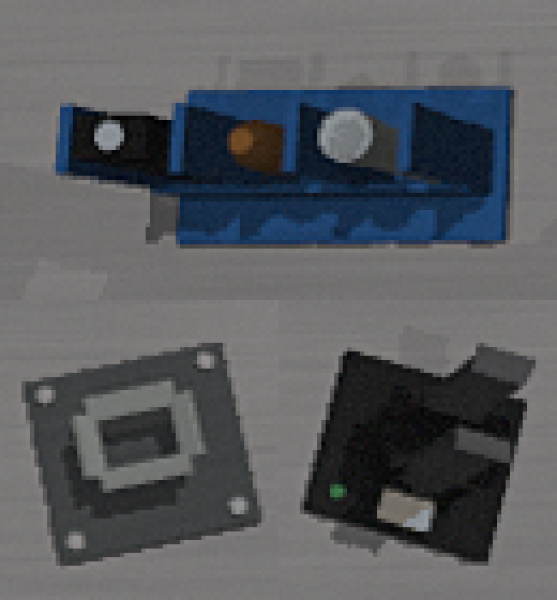

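Crop: lamp is the leftmost (black) item, at about (481,380), top z=160; caddy square to world. Stand yaw is about +11°, dock yaw about -18°. I'll add a move planner, refine the stand and dock fits, and start the move.

```bash
cat >> h.py <<'E'
def plan(x,y,z,deg):
    """deg: world direction of tool y, tool down (mod 180, nearest)"""
    o=ctrl.get_obs(); R0=Ro.from_rotvec(o['orientation']).as_matrix(); best=None
    for k in(0,180):
        a=np.radians(deg+k); Y=np.array([np.cos(a),np.sin(a),0]); Z=np.array([0,0,-1.])
        r=Ro.from_matrix(R0.T@np.stack([np.cross(Y,Z),Y,Z],1)).as_rotvec()
        if best is None or np.linalg.norm(r)<np.linalg.norm(best): best=r
    d=R0.T@(np.array([x,y,z])-o['ee_pos'])
    print('t',round(o['t'],2),'pos',o['ee_pos'].round(1),'turn',(best/1.5).round(4),'shift',(d/200).round(4),'rows',round(max(np.linalg.norm(best)/.187,np.linalg.norm(d)/62.5),1),'F',o['ft_force'].round(1),'w',round(o['width'],1),'q6',o['qpos'].round(2))
E
python3 - <<'E'
from h import *
im,W=cloud('top')
def fit(name,u0,u1,v0,v1,zlo,zhi,c,rad):
    P=W[v0:v1,u0:u1].reshape(-1,3); m=(P[:,2]>zlo)&(P[:,2]<zhi)&(np.hypot(*(P[:,:2]-c).T)<rad); P=P[m]
    print(name,[np.round(x,1) for x in cv2.minAreaRect(P[:,:2].astype(np.float32))],np.nanpercentile(P[:,2],95))
fit('stand',270,350,160,240,6,14,(546,7),86);fit('lip',270,350,160,240,58,72,(546,7),60)
fit('dockbase',390,470,160,240,6,14,(550,-287),80);fit('docklip',390,470,150,240,143,160,(550,-287),60)
fit('lamp',105,160,200,240,155,170,(481,380),40); fit('cad',105,235,200,240,146,154.5,(481,324),200)
plan(481,380,270,0); plan(360,480,250,33)
E
```

```text
stand [array([545.8,   7.3]), array([110.1, 119.9]), np.float64(11.4)] 12.571935918985753
lip [array([546. ,   7.3]), array([53.6, 67.2]), np.float64(11.1)] 65.24907767556326
dockbase [array([ 550. , -287.1]), array([110.3, 100.7]), np.float64(71.7)] 12.493120237516985
docklip [array([ 550.4, -286.6]), array([28., 56.]), np.float64(69.8)] 149.98539311093066
lamp [array([481.8, 379.9]), array([37.3, 20.8]), np.float64(89.2)] 161.20654539684546
cad [array([481.6, 323.9]), array([176.1,  34.1]), np.float64(88.8)] 153.80026972757526
t 0.1 pos [239. 577. 222.] turn [-8.000e-04  5.000e-04  7.853e-01] shift [-1.4948 -0.447  -0.2394] rows 6.3 F [-0.8 -1.1 -0.8] w 87.8 q6 [ 1.16  0.42  1.63 -0.    1.09 -0.02]
t 0.1 pos [239. 577. 222.] turn [-9.000e-04  3.000e-04  4.014e-01] shift [-0.7445 -0.2165 -0.1397] rows 3.2 F [-0.8 -1.1 -0.8] w 87.8 q6 [ 1.16  0.42  1.63 -0.    1.09 -0.02]
```

Request:
{"api": "servo_tool", "payload": {
  "rows": [
    [0,0,0.4,-0.7445,-0.2165,-0.14,87.8],
    [0,0,0.4,-0.7445,-0.2165,-0.14,87.8],
    [0,0,0.4,-0.7445,-0.2165,-0.14,87.8],
    [0,0,0.4,-0.7445,-0.2165,-0.14,87.8]
  ]
}}

```text
t: 0.6
ee_pos: [362.2, 478.8, 251.0]
orientation: [1.505, 2.757, 0.0]
ft_force: [-0.2, 0.2, -0.7]
width: 87.5
grasp_force: 0.0
```

```bash
python3 -c "
from h import *
plan(481.7,380,235,-1)"
```

```text
t 0.6 pos [362.2 478.8 251. ] turn [3.000e-04 0.000e+00 3.928e-01] shift [-0.7389  0.2352  0.0802] rows 3.2 F [-0.2  0.2 -0.7] w 87.5 q6 [ 0.9   0.36  1.66 -0.    1.12  0.33]
```

Request:
{"api": "servo_tool", "payload": {
  "rows": [
    [0,0,0.393,-0.739,0.235,0.08,87.8],
    [0,0,0.393,-0.739,0.235,0.08,87.8],
    [0,0,0.393,-0.739,0.235,0.08,87.8],
    [0,0,0.393,-0.739,0.235,0.08,87.8],
    [0,0,0.393,-0.739,0.235,0.08,87.8]
  ]
}}

```text
t: 1.23
ee_pos: [479.7, 382.5, 234.4]
orientation: [-2.232, -2.211, 0.001]
ft_force: [-1.0, 0.1, -0.1]
width: 87.8
grasp_force: 0.0
```

Run:
```python
from h import *
plan(481.7,380,112,-1)
cv2.imwrite('pics/w1.png',grab('wrist')[...,::-1])
im,W=cloud('wrist'); P=W.reshape(-1,3); m=(P[:,2]>157)&(P[:,2]<168)&(np.hypot(P[:,0]-482,P[:,1]-380)<35)
print(m.sum(), m.sum() and cv2.minAreaRect(P[m][:,:2].astype(np.float32)))
```

```text
t 1.23 pos [479.7 382.5 234.4] turn [-0.0005  0.0001  0.0053] shift [-0.0125  0.0106  0.6122] rows 2.0 F [-1.   0.1 -0.1] w 87.8 q6 [0.65 0.39 1.65 0.   1.1  0.66]
1457 ((484.4278259277344, 380.85162353515625), (35.40718078613281, 21.84486961364746), 89.65116882324219)
```

View pics/w1.png

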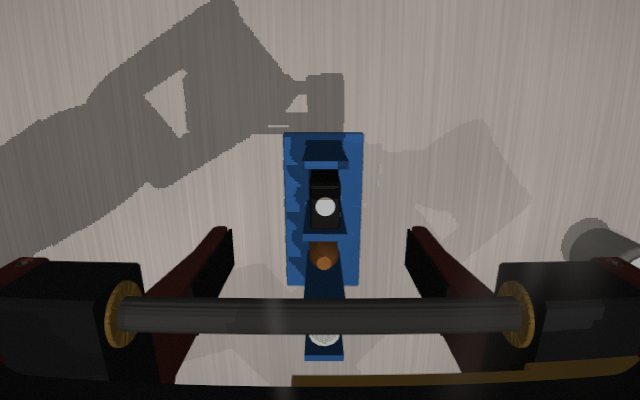

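Wrist view: lamp top at about (325,205), centred between the fingers. Descending and gripping.

Request:
{"api": "servo_tool", "payload": {
  "rows": [
    [0,0,0,0,0.006,0.2,87.8],
    [0,0,0,0,0.006,0.4,87.8],
    [0,0,0,0,0.006,0.61,87.8],
    [0,0,0,0,0.006,0.61,87.8],
    [0,0,0,0,0.006,0.61,10],
    [0,0,0,0,0.006,0.61,10],
    [0,0,0,0,0.006,0.61,10],
    [0,0,0,0,0.006,0.61,10],
    [0,0,0,0,0.006,0.61,10],
    [0,0,0,0,0.006,0.61,10]
  ]
}}

```text
t: 2.52
ee_pos: [481.5, 382.2, 112.7]
orientation: [-2.234, -2.209, 0.0]
ft_force: [-0.1, -0.8, -0.2]
width: 31.3
grasp_force: 0.0
```

Request:
{"api": "servo_tool", "payload": {
  "rows": [
    [0,0,0,0,0,0,10],
    [0,0,0,0,0,0,10],
    [0,0,0,0,0,0,10],
    [0,0,0,0,0,0,10]
  ]
}}

```text
t: 3.02
ee_pos: [481.5, 382.2, 112.6]
orientation: [2.234, 2.209, -0.0]
ft_force: [0.6, 0.4, -2.2]
width: 22.3
grasp_force: 30.0
```

```bash
python3 -c "
from h import *
for i in range(1): plan(481.7,380,112,-1)
o=ctrl.get_obs();print(o['grasp_force'],np.degrees(np.arctan2(*Ro.from_rotvec(o['orientation']).as_matrix()[[1,0],1])))"
```

```text
t 3.02 pos [481.5 382.2 112.6] turn [-0.0001  0.0001  0.004 ] shift [-0.011   0.0013  0.0028] rows 0.0 F [ 0.6  0.4 -2.2] w 22.3 q6 [ 0.65  0.55  1.72 -0.    0.87  0.66]
29.9996817111969 -0.6552191769051293
```

Request:
{"api": "servo_tool", "payload": {
  "rows": [
    [0,0,0,0,0,-0.2,10],
    [0,0,0,0,0,-0.45,10],
    [0,0,0,0,0,-0.7,10],
    [0,0,0,0,0,-0.9,10],
    [0,0,0,0,0,-0.9,10],
    [0,0,0,0,0,-0.9,10]
  ]
}}

```text
t: 3.78
ee_pos: [480.7, 381.7, 291.1]
orientation: [-2.234, -2.208, 0.004]
ft_force: [-0.4, -0.9, -2.5]
width: 22.0
grasp_force: 30.0
```

Run:
```python
from h import *
a=np.radians(11.3)
# lamp centre = tcp -1.9*toolx ; toolx at yaw = deg+90
tx=np.array([-np.sin(a),np.cos(a)]); c=np.array([545.9,7.3])+1.9*tx; print(c)
plan(515,195,290,5); plan(*c,290,11.3)
```

```text
[545.52770233   9.16316785]
t 3.77 pos [480.7 381.7 291.1] turn [-0.0012  0.0009 -0.0659] shift [-0.9315  0.1821  0.0067] rows 3.0 F [-0.4 -0.9 -2.5] w 22.0 q6 [0.65 0.34 1.59 0.   1.21 0.66]
t 3.77 pos [480.7 381.7 291.1] turn [-0.0013  0.0008 -0.1392] shift [-1.8588  0.3454  0.0077] rows 6.1 F [-0.4 -0.9 -2.5] w 22.0 q6 [0.65 0.34 1.59 0.   1.21 0.66]
```

Request:
{"api": "servo_tool", "payload": {
  "rows": [
    [0,0,-0.02,-0.25,0.05,0,10],
    [0,0,-0.04,-0.5,0.1,0,10],
    [0,0,-0.066,-0.75,0.15,0,10],
    [0,0,-0.066,-0.93,0.182,0,10],
    [0,0,-0.066,-0.93,0.182,0,10]
  ]
}}

```text
t: 4.4
ee_pos: [514.9, 193.4, 290.4]
orientation: [-2.125, -2.312, 0.006]
ft_force: [0.3, 0.6, -1.8]
width: 21.9
grasp_force: 30.0
```

```bash
python3 -c "
from h import *
plan(545.5,9.2,200,11.3)"
```

```text
t 4.4 pos [514.9 193.4 290.4] turn [-0.0028  0.0007 -0.0753] shift [-0.9299  0.0767  0.4529] rows 3.3 F [ 0.3  0.6 -1.8] w 21.9 q6 [ 0.34  0.24  1.73 -0.    1.18  0.25]
```

Request:
{"api": "servo_tool", "payload": {
  "rows": [
    [0,0,-0.025,-0.25,0.02,0,10],
    [0,0,-0.05,-0.5,0.04,0.1,10],
    [0,0,-0.075,-0.75,0.06,0.25,10],
    [0,0,-0.075,-0.93,0.077,0.4,10],
    [0,0,-0.075,-0.93,0.077,0.453,10],
    [0,0,-0.075,-0.93,0.077,0.453,10],
    [0,0,-0.075,-0.93,0.077,0.453,10]
  ]
}}

```text
t: 5.28
ee_pos: [547.7, 13.3, 202.5]
orientation: [1.987, 2.433, 0.001]
ft_force: [-0.1, -0.1, -1.7]
width: 21.6
grasp_force: 30.0
```

Run:
```python
from h import *
plan(545.5,9.2,113,11.3)
cv2.imwrite('pics/w2.png',grab('wrist')[...,::-1])
def f(n,c,zl,zh,r):
    im,W=cloud(n); P=W.reshape(-1,3); m=(P[:,2]>zl)&(P[:,2]<zh)&(np.hypot(P[:,0]-c[0],P[:,1]-c[1])<r)
    print(n,m.sum(),m.sum()>3 and cv2.minAreaRect(P[m][:,:2].astype(np.float32)))
f('wrist',(546,7),235,260,40); f('wrist',(546,7),58,72,50)
f('wrist',(546,7),6,14,86)
```

```text
t 5.28 pos [547.7  13.3 202.5] turn [ 0.0004 -0.0001  0.0029] shift [-0.0178 -0.015   0.4475] rows 1.4 F [-0.1 -0.1 -1.7] w 21.6 q6 [ 0.    0.34  1.82  0.    0.99 -0.2 ]
wrist 4947 ((548.2177734375, 12.14432144165039), (42.88182830810547, 36.11746597290039), 12.509334564208984)
wrist 1500 ((546.7511596679688, 10.825601577758789), (53.51165008544922, 58.996864318847656), 11.36036205291748)
wrist 7444 ((547.548828125, 6.924537658691406), (110.28929901123047, 120.03204345703125), 11.078755378723145)
```

View pics/w2.png

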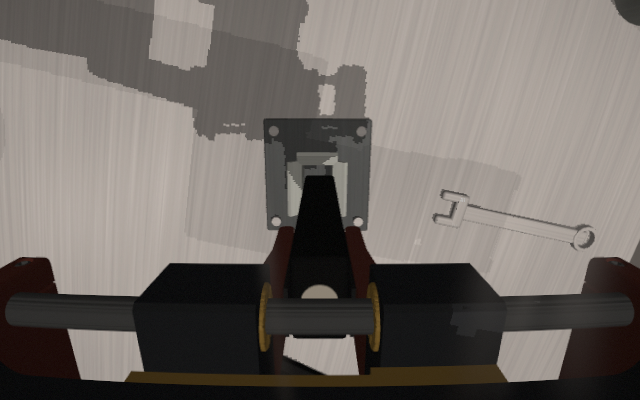

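Request:
{"api": "servo_tool", "payload": {
  "rows": [
    [0,0,0,-0.0215,-0.012,0.1,10],
    [0,0,0,-0.0215,-0.012,0.1,10],
    [0,0,0,-0.0215,-0.012,0.1,10]
  ]
}}

```text
t: 5.7
ee_pos: [546.4, 7.8, 183.0]
orientation: [1.987, 2.432, 0.001]
ft_force: [-0.2, 0.0, -1.4]
width: 21.6
grasp_force: 30.0
```

```bash
python3 -c "
from h import *
plan(546.5,8.7,113,11.3)"
```

```text
t 5.7 pos [546.4   7.8 183. ] turn [0.0009 0.0001 0.0022] shift [0.0044 0.001  0.3501] rows 1.1 F [-0.2  0.  -1.4] w 21.6 q6 [-0.01  0.36  1.84  0.    0.94 -0.21]
```

Request:
{"api": "servo_tool", "payload": {
  "rows": [
    [0,0,0,0.003,0,0.08,10],
    [0,0,0,0.003,0,0.15,10],
    [0,0,0,0.003,0,0.2,10],
    [0,0,0,0.003,0,0.25,10],
    [0,0,0,0.003,0,0.3,10],
    [0,0,0,0.003,0,0.33,10],
    [0,0,0,0.003,0,0.345,10],
    [0,0,0,0.003,0,0.345,10],
    [0,0,0,0.003,0,0.345,10]
  ]
}}

```text
t: 6.82
ee_pos: [545.9, 7.8, 113.4]
orientation: [1.988, 2.432, 0.001]
ft_force: [0.3, -0.7, -2.3]
width: 22.1
grasp_force: 30.0
```

Request:
{"api": "servo_tool", "payload": {
  "rows": [
    [0,0,0,0,0,0,87.8],
    [0,0,0,0,0,0,87.8],
    [0,0,0,0,0,0,87.8],
    [0,0,0,0,0,0,87.8],
    [0,0,0,0,0,0,87.8],
    [0,0,0,0,0,0,87.8],
    [0,0,0,0,0,0,87.8],
    [0,0,0,0,0,0,87.8]
  ]
}}

```text
t: 7.82
ee_pos: [545.7, 7.8, 113.1]
orientation: [-1.989, -2.432, 0.0]
ft_force: [0.4, -0.6, 0.7]
width: 87.8
grasp_force: 0.0
```

Request:
{"api": "servo_tool", "payload": {
  "rows": [
    [0,0,0,0,0,-0.2,87.8],
    [0,0,0,0,0,-0.4,87.8],
    [0,0,0,0,0,-0.55,87.8],
    [0,0,0,0,0,-0.55,87.8],
    [0,0,0,0,0,-0.55,87.8]
  ]
}}

```text
t: 8.45
ee_pos: [545.1, 7.8, 222.3]
orientation: [-1.988, -2.431, 0.001]
ft_force: [0.0, 0.3, -0.3]
width: 87.7
grasp_force: 0.0
```

Run:
```python
from h import *
plan(546,7.3,223,11.3+90);plan(546,7.3,223,11.3-89)
cv2.imwrite('pics/t2.png',np.vstack([cv2.resize(grab('top')[150:250,250:380],(520,400),interpolation=3)])[...,::-1])
grab('wrist')
def f(n,c,zl,zh,r):
    im,W=cloud(n); P=W.reshape(-1,3); m=(P[:,2]>zl)&(P[:,2]<zh)&(np.hypot(P[:,0]-c[0],P[:,1]-c[1])<r)
    print(n,m.sum(),m.sum()>3 and cv2.minAreaRect(P[m][:,:2].astype(np.float32)),P[m].mean(0))
f('wrist',(546,7),150,170,35); f('top',(546,7),150,170,35)
```

```text
t 8.45 pos [545.1   7.8 222.3] turn [-5.0000e-04 -7.0000e-04 -1.0454e+00] shift [-0.0035  0.0038 -0.0037] rows 8.4 F [ 0.   0.3 -0.3] w 87.7 q6 [-0.01  0.31  1.81 -0.    1.03 -0.21]
t 8.45 pos [545.1   7.8 222.3] turn [-7.0000e-04  5.0000e-04  1.0374e+00] shift [-0.0035  0.0038 -0.0037] rows 8.3 F [ 0.   0.3 -0.3] w 87.7 q6 [-0.01  0.31  1.81 -0.    1.03 -0.21]
wrist 1657 ((546.81640625, 6.878173828125), (21.828258514404297, 35.42951202392578), 11.925888061523438) [546.63213124   8.05247282 159.37869447]
top 0 False [nan nan nan]<stdin>:7: RuntimeWarning: Mean of empty slice.
  ret = um.true_divide(
```

View pics/t2.png

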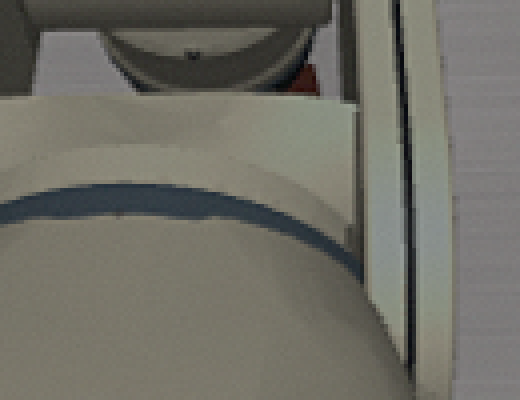

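Top view is blocked by the arm; the wrist depth shows the lamp upright in the stand at (546.8,6.9), yaw 12°, top 160. Turning 90° for the regrip.

Request:
{"api": "servo_tool", "payload": {
  "rows": [
    [0,0,0.12,-0.003,0.006,0,87.8],
    [0,0,0.24,-0.003,0.006,0,87.8],
    [0,0,0.36,-0.003,0.006,0,87.8],
    [0,0,0.48,-0.003,0.006,0,87.8],
    [0,0,0.6,-0.003,0.006,0,87.8],
    [0,0,0.72,-0.003,0.006,0,87.8],
    [0,0,0.84,-0.003,0.006,0,87.8],
    [0,0,0.96,-0.003,0.006,0,87.8],
    [0,0,1.0,-0.003,0.006,0,87.8],
    [0,0,1.0,-0.003,0.006,0,87.8]
  ]
}}

```text
t: 9.8
ee_pos: [546.4, 7.5, 221.9]
orientation: [-3.112, -0.425, 0.003]
ft_force: [0.9, -0.3, -0.3]
width: 87.9
grasp_force: 0.0
```

```bash
python3 -c "
from h import *
plan(546.4,7.1,118,11.5-90)"
```

```text
t 9.8 pos [546.4   7.5 221.9] turn [-0.0004  0.0014  0.0472] shift [0.0006 0.0021 0.5194] rows 1.7 F [ 0.9 -0.3 -0.3] w 87.9 q6 [-0.01  0.31  1.8  -0.    1.03  1.29]
```

Request:
{"api": "servo_tool", "payload": {
  "rows": [
    [0,0,0.047,0,0.002,0.1,87.8],
    [0,0,0.047,0,0.002,0.3,87.8],
    [0,0,0.047,0,0.002,0.5,87.8],
    [0,0,0.047,0,0.002,0.52,87.8],
    [0,0,0.047,0,0.002,0.52,10],
    [0,0,0.047,0,0.002,0.52,10],
    [0,0,0.047,0,0.002,0.52,10],
    [0,0,0.047,0,0.002,0.52,10],
    [0,0,0.047,0,0.002,0.52,10],
    [0,0,0.047,0,0.002,0.52,10]
  ]
}}

```text
t: 11.05
ee_pos: [547.2, 7.1, 119.3]
orientation: [3.126, 0.314, 0.0]
ft_force: [0.4, 0.3, 2.3]
width: 35.6
grasp_force: 30.0
```

Request:
{"api": "servo_tool", "payload": {
  "rows": [
    [0,0,0,0,0,0,10],
    [0,0,0,0,0,0,10],
    [0,0,0,0,0,0,10]
  ]
}}

```text
t: 11.42
ee_pos: [547.3, 7.1, 119.3]
orientation: [3.126, 0.314, 0.0]
ft_force: [-0.4, -0.9, 3.9]
width: 35.5
grasp_force: 30.0
```

Request:
{"api": "servo_tool", "payload": {
  "rows": [
    [0,0,0,0,0,-0.1,10],
    [0,0,0,0,0,-0.3,10],
    [0,0,0,0,0,-0.5,10],
    [0,0,0,0,0,-0.7,10],
    [0,0,0,0,0,-0.85,10],
    [0,0,0,0,0,-0.85,10],
    [0,0,0,0,0,-0.85,10]
  ]
}}

```text
t: 12.3
ee_pos: [546.1, 7.1, 287.3]
orientation: [-3.126, -0.314, 0.004]
ft_force: [-0.1, 0.1, -2.0]
width: 36.0
grasp_force: 30.0
```

```bash
python3 -c "
from h import *
plan(560,-130,290,-4-90)
plan(550.2,-286.9,290,-18.6-90)"
```

```text
t 12.3 pos [546.1   7.1 287.3] turn [-1.000e-04  1.700e-03  1.801e-01] shift [-0.0685  0.6856 -0.0136] rows 2.2 F [-0.1  0.1 -2. ] w 36.0 q6 [-0.01  0.24  1.74  0.    1.17  1.36]
t 12.3 pos [546.1   7.1 287.3] turn [1.0e-04 1.7e-03 3.5e-01] shift [-0.2726  1.4446 -0.0135] rows 4.7 F [-0.1  0.1 -2. ] w 36.0 q6 [-0.01  0.24  1.74  0.    1.17  1.36]
```

Request:
{"api": "servo_tool", "payload": {
  "rows": [
    [0,0,0.06,-0.023,0.2,0,10],
    [0,0,0.12,-0.046,0.45,-0.01,10],
    [0,0,0.18,-0.068,0.685,-0.015,10],
    [0,0,0.18,-0.068,0.685,-0.015,10],
    [0,0,0.18,-0.068,0.685,-0.015,10]
  ]
}}

```text
t: 12.92
ee_pos: [560.1, -129.4, 290.2]
orientation: [-3.139, 0.109, 0.005]
ft_force: [0.2, 0.1, -2.2]
width: 36.3
grasp_force: 30.0
```

```bash
python3 -c "
from h import *
plan(550.2,-286.9,285,-18.6-90)"
```

```text
t 12.93 pos [ 560.1 -129.4  290.2] turn [-0.0004  0.0022  0.17  ] shift [0.0053 0.789  0.0253] rows 2.5 F [ 0.2  0.1 -2.2] w 36.3 q6 [-0.25  0.28  1.68  0.    1.19  1.39]
```

Request:
{"api": "servo_tool", "payload": {
  "rows": [
    [0,0,0.06,0,0.2,0,10],
    [0,0,0.12,0,0.45,0.01,10],
    [0,0,0.17,0.005,0.7,0.02,10],
    [0,0,0.17,0.005,0.789,0.025,10],
    [0,0,0.17,0.005,0.789,0.025,10],
    [0,0,0.17,0.005,0.789,0.025,10],
    [0,0,0.17,0.005,0.789,0.025,10]
  ]
}}

```text
t: 13.8
ee_pos: [551.3, -285.8, 287.2]
orientation: [-3.1, 0.505, 0.0]
ft_force: [0.5, 0.2, -1.7]
width: 36.0
grasp_force: 30.0
```

Run:
```python
from h import *
plan(550.2,-286.9,119,-18.6-90)
cv2.imwrite('pics/w3.png',grab('wrist')[...,::-1])
def f(n,c,zl,zh,r):
    im,W=cloud(n); P=W.reshape(-1,3); m=(P[:,2]>zl)&(P[:,2]<zh)&(np.hypot(P[:,0]-c[0],P[:,1]-c[1])<r)
    print(n,m.sum(),m.sum()>3 and cv2.minAreaRect(P[m][:,:2].astype(np.float32)))
f('wrist',(550,-287),6,14,80); f('wrist',(550,-287),141,153,55);f('wrist',(550,-287),318,340,35)
```

```text
t 13.8 pos [ 551.3 -285.8  287.2] turn [-0.0002  0.0001  0.0013] shift [-0.0036  0.0072  0.8408] rows 2.7 F [ 0.5  0.2 -1.7] w 36.0 q6 [-0.5   0.35  1.58  0.    1.21  1.4 ]
wrist 3732 ((552.0478515625, -288.3238525390625), (110.10696411132812, 99.69738006591797), 71.90486907958984)
wrist 353 ((572.2506103515625, -294.7338562011719), (27.673572540283203, 11.04321002960205), 71.37863159179688)
wrist 5466 ((555.165771484375, -287.67327880859375), (58.099098205566406, 17.946998596191406), 71.84199523925781)
```

View pics/w3.png

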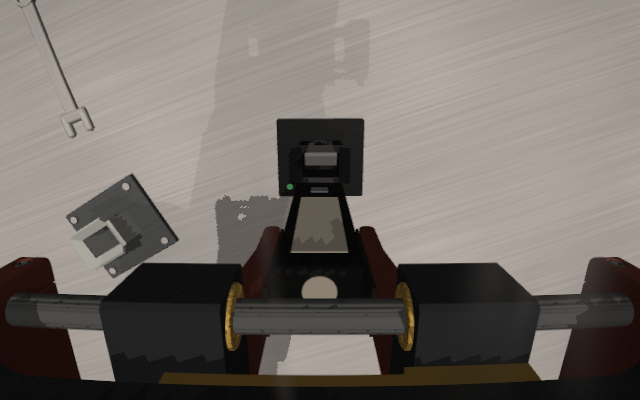

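Wrist view: dock ahead of and below the lamp, centred near (320,158); fits agree to 2 mm. Aligning and lowering slowly.

Request:
{"api": "servo_tool", "payload": {
  "rows": [
    [0,0,0,0.002,0.008,0.03,10],
    [0,0,0,0.002,0.008,0.06,10],
    [0,0,0,0.002,0.008,0.1,10],
    [0,0,0,0.002,0.008,0.15,10],
    [0,0,0,0.002,0.008,0.2,10],
    [0,0,0,0.002,0.008,0.25,10],
    [0,0,0,0.002,0.008,0.3,10],
    [0,0,0,0.002,0.008,0.35,10],
    [0,0,0,0.002,0.008,0.4,10],
    [0,0,0,0.002,0.008,0.4,10]
  ]
}}

```text
t: 15.1
ee_pos: [550.4, -288.7, 206.0]
orientation: [-3.1, 0.508, 0.003]
ft_force: [-0.1, 0.7, -2.1]
width: 35.8
grasp_force: 30.0
```

```bash
python3 -c "
from h import *
plan(551.2,-287.6,119.5,-18.4-90)
print(ctrl.get_obs()['moment'])"
```

```text
t 15.1 pos [ 550.4 -288.7  206. ] turn [-0.0002  0.0012 -0.0024] shift [ 0.0026 -0.0065  0.4327] rows 1.4 F [-0.1  0.7 -2.1] w 35.8 q6 [-0.5   0.44  1.65 -0.    1.06  1.39]
[ 0.05467819  0.16157928 -0.01043892]
```

Request:
{"api": "servo_tool", "payload": {
  "rows": [
    [0,0,0,0.001,-0.004,0.05,10],
    [0,0,0,0.001,-0.004,0.1,10],
    [0,0,0,0.001,-0.004,0.15,10],
    [0,0,0,0.001,-0.004,0.2,10],
    [0,0,0,0.001,-0.004,0.25,10],
    [0,0,0,0.001,-0.004,0.29,10],
    [0,0,0,0.001,-0.004,0.33,10],
    [0,0,0,0.001,-0.004,0.37,10],
    [0,0,0,0.001,-0.004,0.4,10],
    [0,0,0,0.001,-0.004,0.4,10]
  ]
}}

```text
t: 16.35
ee_pos: [551.1, -288.2, 126.5]
orientation: [-3.1, 0.508, 0.001]
ft_force: [-0.1, -0.3, -1.9]
width: 36.1
grasp_force: 30.0
```

```bash
python3 -c "
from h import *
plan(551.2,-287.6,119.5,-18.4-90)
print(ctrl.get_obs()['moment'])"
```

```text
t 16.35 pos [ 551.1 -288.2  126.5] turn [-0.0001  0.0006 -0.0024] shift [-0.0004 -0.0027  0.0351] rows 0.1 F [-0.1 -0.3 -1.9] w 36.1 q6 [-0.5   0.54  1.7  -0.    0.91  1.39]
[0.02749789 0.13865469 0.00423145]
```

Request:
{"api": "servo_tool", "payload": {
  "rows": [
    [0,0,0,0,0,0.015,10],
    [0,0,0,0,0,0.028,10],
    [0,0,0,0,0,0.036,10],
    [0,0,0,0,0,0.036,10],
    [0,0,0,0,0,0.036,10]
  ]
}}

```text
t: 16.98
ee_pos: [551.5, -288.3, 120.0]
orientation: [3.1, -0.508, 0.0]
ft_force: [0.3, -0.2, -1.6]
width: 35.9
grasp_force: 30.0
```

Request:
{"api": "servo_tool", "payload": {
  "rows": [
    [0,0,0,0,0,0.004,10],
    [0,0,0,0,0,0.004,10],
    [0,0,0,0,0,0.004,87.8],
    [0,0,0,0,0,0.004,87.8],
    [0,0,0,0,0,0.004,87.8],
    [0,0,0,0,0,0.004,87.8],
    [0,0,0,0,0,0.004,87.8],
    [0,0,0,0,0,0.004,87.8],
    [0,0,0,0,0,0.004,87.8],
    [0,0,0,0,0,0.004,87.8]
  ]
}}

```text
t: 18.23
ee_pos: [551.4, -288.3, 119.1]
orientation: [3.1, -0.508, -0.0]
ft_force: [0.4, 0.2, 0.0]
width: 87.7
grasp_force: 0.0
```

Request:
{"api": "servo_tool", "payload": {
  "rows": [
    [0,0,0,0,0,-0.1,87.8],
    [0,0,0,0,0,-0.3,87.8],
    [0,0,0,0,0,-0.5,87.8],
    [0,0,0,0,0,-0.6,87.8],
    [0,0,0,0,0,-0.6,87.8],
    [0,0,0,0,0,-0.6,87.8],
    [0,0,0,0,0,-0.6,87.8]
  ]
}}

```text
t: 19.1
ee_pos: [550.8, -288.0, 237.9]
orientation: [-3.1, 0.508, 0.003]
ft_force: [0.8, -0.4, 1.0]
width: 88.0
grasp_force: 0.0
```

Run:
```python
from h import *
plan(550.2,-286.9,119,-18.6-90)
cv2.imwrite('pics/w4.png',grab('wrist')[...,::-1])
im,W=cloud('wrist'); P=W.reshape(-1,3)
for zl,zh in((155,168),):
    m=(P[:,2]>zl)&(P[:,2]<zh)&(np.hypot(P[:,0]-550,P[:,1]+287)<40)
    print(m.sum(),cv2.minAreaRect(P[m][:,:2].astype(np.float32)),P[m].mean(0))
```

```text
t 19.1 pos [ 550.8 -288.   237.9] turn [-0.0002  0.0014 -0.    ] shift [-0.0032 -0.004   0.5946] rows 1.9 F [ 0.8 -0.4  1. ] w 88.0 q6 [-0.5   0.4   1.62 -0.    1.12  1.39]
1470 ((551.4110717773438, -289.0669860839844), (35.934932708740234, 22.00240135192871), 71.53324890136719) [ 552.0233747  -289.37614982  159.49817184]
```

View pics/w4.png

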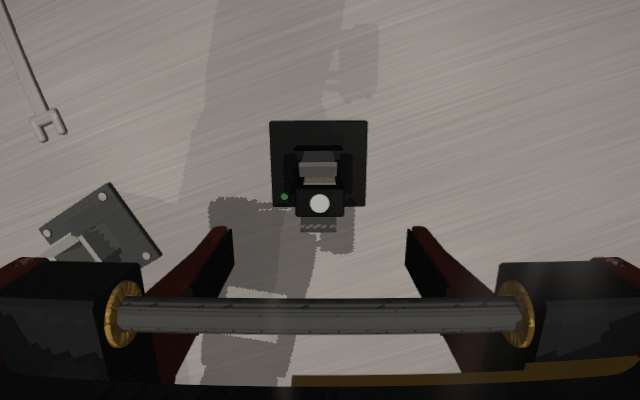

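The lamp stands upright in the dock between the cheeks, with its top at pixel (320,203) and z≈160 mm. The fingers are clear of it.

```bash
python3 -c "
from workcell import ctrl
print(ctrl.close_job())"
```

```text
the job is handed in; nothing more can be done
None
```

The lamp was parked in the stand and regripped by its narrow edges. It now stands released and upright, seated in the charging dock (top at about 160 mm); I handed the job in at about 19 s and got no verdict back.

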